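Work loose the seized bolt of the blue sample box

TASK

The slide bolt on the blue-lidded sample box has rusted stiff. Work it loose by its black knob: twice draw it a short way out, a centimetre or more but less than half of its travel, and push it fully home again; then draw it all the way open and let go. Leave the bolt of the green-lidded box alone.

Things in the scene. Friction and masses are not known exactly. Their poses are not given: they have to be found in the camera images.
- blue_box: sample box with the blue lid, fixed to the bench, 114 x 194 mm (own x, y), lid top 50 mm up. Origin: centre of its underside; z up, turned within 0.3 rad (at 0, x points away from the robot and y to its left). Steel bolt on the lid: 10 mm rod along y over x = 0, 62 mm up, under three straps (48 wide, 8 long, tops 71 mm up) at y = -72 (keeper), -34, +36 mm
- blue_box_knob (a point): centre of the black upright knob of the blue box's bolt: a cylinder 20 mm across and 26 mm tall, 82 to 108 mm above the bench (this point 94 mm up), on a 12 mm stem from the rod. With the bolt home it stands at x = 0, y = -20 mm in the box's frame; it moves straight to y = +20 mm as the bolt is drawn. The bolt does not turn
- blue_box_bolt (a joint): travel of the blue box's bolt in m: 0 fully home (rod through the keeper), 0.040 all the way open; both are hard stops. It is drawn toward the box's own +y and stays where it is left. It takes about 5 N where already worked and 13 N over fresh rust. It starts within 2 mm of home
- blue_box_crust (a joint): how far the rust crust ahead of the blue bolt's stem (brown ring, 16 mm across, round the rod) has been pushed, in m; starts at 0. The stem meets it with the bolt drawn about 3 mm, pushes it along, and leaves it there when the bolt goes back: it tells the farthest draw so far, less about 3 mm
- green_box_bolt (a joint): the bolt of the other box, alike in every way but with a green lid; 0 home, 0.040 open. It is to be left alone

How it is judged (in metres and radians):
On the way, in this order (a step that is already met when the one before it is completed fails the run):
1. the blue box's bolt is drawn a short way out (more than 7 mm) (value of joint blue_box_bolt above 0.007 m), for 0.05 s.
2. it is pushed back home (to within 5 mm), never yet drawn more than about 23 mm (value of joint blue_box_bolt below 0.005 m and value of joint blue_box_crust below 0.02 m), for 0.05 s.
3. it is drawn a short way out a second time (more than 7 mm) (value of joint blue_box_bolt above 0.007 m), for 0.05 s.
4. it is pushed back home again (to within 5 mm), never yet drawn more than about 23 mm (all of step 2), for 0.05 s.
At the end, for the whole second after the job is handed in: the blue box's bolt is drawn all the way open (34 mm or more of its 40 mm) and let go; the green box's bolt is still home (within 8 mm) (value of joint blue_box_bolt above 0.034 m and value of joint green_box_bolt below 0.008 m); the robot touches nothing.
It fails at once if the bolt of the green box is drawn (more than 8 mm) (value of joint green_box_bolt above 0.008 m).
It also fails if it takes over 40 s, if anything falls off the work surface, if the arm or the gripper's body presses on something with over 40 N, if the wrist force passes 120 N, or if a joint passes its speed limit or range.

ROBOT

A 6-joint arm with a two-finger parallel gripper is mounted at the origin on a cart in front of the work surface, level with it; the furniture and walls round the work are solid. World frame = base frame: x ahead of the robot, y to its left, z up, the work surface at z = 0. Lengths are in mm, angles in rad, forces in N, time in s.
With the tool pointing down it reaches from about 400 to 925 mm from the base axis. Payload 12.5 kg.
Tool frame: the origin (TCP) lies midway between the tips of the shut fingers; the grasp point (between the pads) lies 19 mm behind it; z points along the fingers, y is the line along which they close (so a half turn about z gives the same grasp; the last joint's range is limited). The gripper opens to 95 mm and grips with 3 to 60 N. Pads are 20 mm wide; open, the fingers measure 119 mm over their backs; the gripper's body (75 mm by 180 mm) begins 59 mm behind the grasp point.
Start: joints at [-1.23, 0.491, 1.559, -0, 1.092, -0.106], TCP at [270.075, -563.654, 214.661] pointing down, gripper open.
Joint ranges: [-3.1, 3.1], [-0.84, 2.19], [0.05, 2.79], [-1.13, 4.28], [0.06, 2.93], [-2.69, 2.69]. Speed limits (rad/s): [2.22, 2.22, 2.79, 3.14, 3.14, 3.14].

INTERFACE

Orientations are given as [roll, pitch, yaw] about the fixed x, y, z axes, in that order (R = Rz(yaw) Ry(pitch) Rx(roll)).
In Python, from cell import env gives the robot as it stands.
- The arm moves only by the tool arm_command, never from a script. Its argument "targets" is a list of rows, each a list of 5 numbers: the shift along the tool's x, y, z in mm, then the turn about the tool's z in degrees, then the opening, from 0 (shut) to 1 (fully open). In form: [[tx, ty, tz, roll, fingers], ...]. A call has 1 to 5 rows; each row is the pose to reach, as a shift and turn from the pose commanded when the call began, along the tool's axes at that moment; what a row does not reach only later rows make up. A row lasts 1/10 s, in which the tool goes at most 50 mm and 8.59 degrees, less where a joint would pass 70% of its speed; a pose out of reach is approached as far as the arm can. A call with a gripper value outside its range is refused whole. The fingers move at their own pace and stop on an object; the grip force is fixed at half the most. Time passes only in rows, so rows that repeat a pose let the fingers close. It gives the time, the measured TCP pose, the force, the opening and the grip force at its end, in the units of the state.
- env.state(): the state, without advancing time (a new reading comes with each control period).
- env.read_camera(name): name is "side" or "top"; returns a dict with "frame" (400x640x3 uint8, red, green, blue), "vertical_fov" (degrees; the focal length in pixels is half the picture's height over the tangent of half this angle, whatever the lens; pixels are square), "cx", "cy" (the principal point, pixels), "world_from_camera" (4x4, takes a point from camera to world coordinates). Camera axes: x right, y down, z forward; pixel columns grow to the right and rows downward; lengths in mm; the calibration is good to about 2 mm. A picture is of the moment at which its call begins. There is no depth.
- env.job_done(): hands the job in; it is judged then, once.
The state is a dict: "t": time; "joints": joint angles; "qvel": joint speeds; "tau": joint torques, N m; "eef_pos": TCP position; "tcp_rot": TCP orientation; "ft_force": force on the tool from outside, world axes, zero at the start; "moment": the same for the moment, N m; "opening": opening from 0.0 (shut) to 1.0 (fully open); "grip_force": force on a finger pad.
Only numpy, scipy, OpenCV 4.12 (cv2) and the standard library are available. Lean on these libraries where they do the work, as an engineer would, in place of code of your own. Each camera call takes 0.05 s, during which the arm holds its last target. There are 200 camera calls.

## Working session

There is one attempt and no reset: what is moved stays moved. The work goes in short steps, Python scripts to look and compute and a tool call to move; the robot and the scene stay as the last step left them, time stands still between calls to the robot, and variables do not carry over. Pictures are saved under pics/ and viewed, at most 10 in all, crops included, and the job is handed in when it is done.

Besides the shell and the picture viewer there is one more tool, called as name([rows], argument=value, ...), one row to a line, values as JSON. arm_command: Moves the arm, as the interface text tells. Its arguments: {"type":"object","properties":{"targets":{"type":"array","items":{"type":"array","items":{"type":"number"}}}},"required":["targets"]}

```bash
mkdir -p pics; cat > h.py <<'E'
from cell import env
import numpy as np, cv2
def snap(n,f):
    c=env.read_camera(n); cv2.imwrite(f,c['frame'][:,:,::-1]); return c
def ray(c,u,v,z):
    f=200/np.tan(np.radians(c['vertical_fov'])/2); T=np.array(c['world_from_camera'])
    d=T[:3,:3]@np.array([(u-c['cx'])/f,(v-c['cy'])/f,1]); o=T[:3,3]
    return o+d*(z-o[2])/d[2]
def proj(c,p):
    f=200/np.tan(np.radians(c['vertical_fov'])/2); T=np.linalg.inv(np.array(c['world_from_camera']))
    q=T[:3,:3]@np.array(p)+T[:3,3]; return c['cx']+f*q[0]/q[2],c['cy']+f*q[1]/q[2]
E
python3 - <<'E'
from h import *
for n in('top','side'):
    c=snap(n,f'pics/{n}0.png'); print(n,c['vertical_fov'],c['cx'],c['cy'],np.round(c['world_from_camera'],3).tolist(),c['frame'].shape)
s=env.state();print(s['t'],s['tcp_rot'],s['eef_pos'])
E
```

```text
top 43.403970676755264 319.0695640014997 196.04547862533724 [[-0.023, -0.992, 0.121, 447.922], [-1.0, 0.023, -0.005, -113.63], [0.002, -0.121, -0.993, 949.451], [0.0, 0.0, 0.0, 1.0]] (400, 640, 3)
side 47.563665888841506 321.0124212749105 194.53224207687225 [[-0.957, -0.149, 0.251, 299.07], [-0.291, 0.552, -0.781, 604.153], [-0.022, -0.82, -0.572, 610.808], [0.0, 0.0, 0.0, 1.0]] (400, 640, 3)
0.1 [-3.14061849e+00 -1.03100184e-04  4.46722337e-01] [ 269.97738551 -563.4479572   214.12871405]
```

View pics/top0.png

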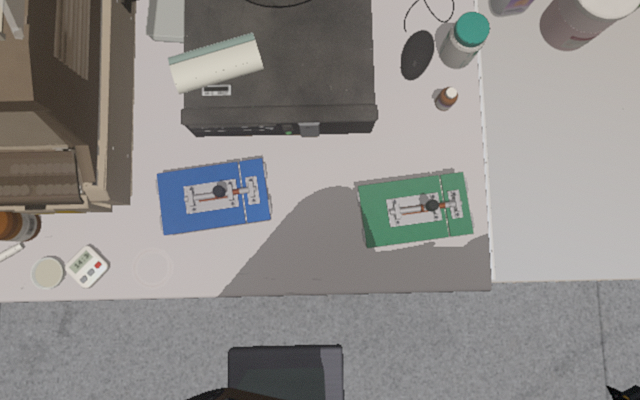

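View pics/side0.png

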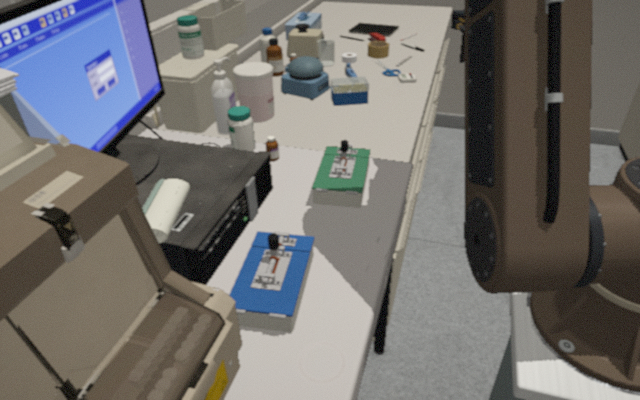

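```bash
python3 - <<'E'
import cv2,numpy as np
a=cv2.imread('pics/top0.png')[145:245,145:285]; b=cv2.imread('pics/side0.png')[220:330,225:325]
a=cv2.resize(a,None,fx=5,fy=5,interpolation=cv2.INTER_CUBIC);b=cv2.resize(b,None,fx=5,fy=5,interpolation=cv2.INTER_CUBIC)
cv2.imwrite('pics/ca.png',a);cv2.imwrite('pics/cb.png',b)
E
```

```text
(no output)
```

View pics/ca.png

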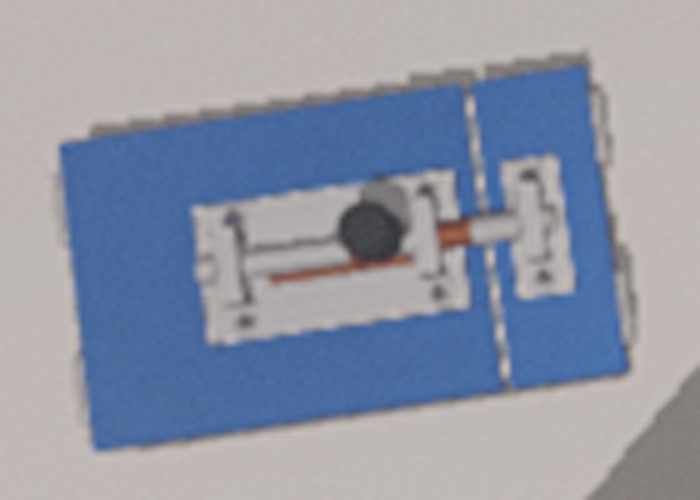

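View pics/cb.png

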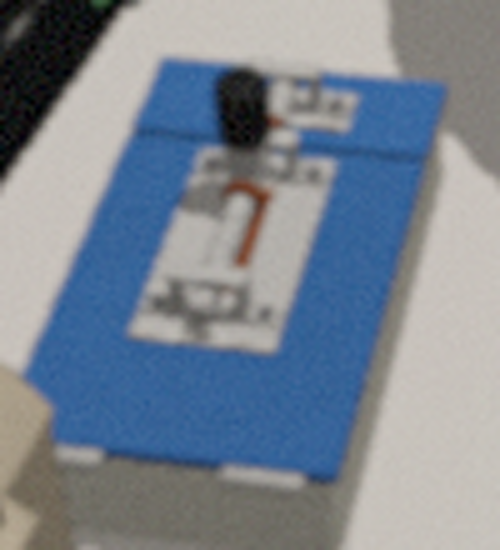

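The top crop shows the blue lid's corners at crop (62,145), (588,67), (628,372) and (97,448), and the knob top at (371,231). The side crop has the knob's middle at about (243,107). The keeper is at the right, i.e. world -y.

```bash
python3 - <<'E'
from h import *
c=env.read_camera('top'); m=lambda x,y,o:(o[0]+(x+.5)/5-.5,o[1]+(y+.5)/5-.5)
P=[ray(c,*m(x,y,(145,145)),50) for x,y in[(62,145),(588,67),(628,372),(97,448)]]
P=np.array(P);ctr=P.mean(0);yv=(P[0]+P[3]-P[1]-P[2])/2;yaw=np.arctan2(-yv[0],yv[1]);xv=(P[0]+P[1]-P[2]-P[3])/2
print(P.round(1),ctr,np.linalg.norm(yv),np.linalg.norm(xv),yaw,np.arctan2(xv[1],xv[0]))
k=ray(c,*m(371,231,(145,145)),108);print('knob top',k)
R=lambda a:np.array([[np.cos(a),-np.sin(a)],[np.sin(a),np.cos(a)]])
print('pred',ctr[:2]+R(yaw)@[0,-20])
s=env.read_camera('side');print('side',ray(s,*m(243,107,(225,220)),95))
for q in [(186,136),(375,132),(186,110),(375,106)]: print('pc',ray(c,*q,130))
st=env.state();print(st['t'],st['eef_pos'],st['tcp_rot'])
E
```

```text
[[605.1 174.3  50. ]
 [629.5 -16.5  50. ]
 [517.9 -29.8  50. ]
 [495.1 160.1  50. ]] [561.89199439  72.01397531  50.        ] 191.73916610651824 111.5754557639381 0.12342207213015696 0.12343083882780487
knob top [563.11384106  51.01060766 108.        ]
pred [564.35417364  52.16611212]
side [564.47539945  56.28066585  95.        ]
pc [653.46280895 101.38588676 130.        ]
pc [ 653.14614771 -213.72357974  130.        ]
pc [698.04516199 101.77512469 130.        ]
pc [ 697.81164915 -215.36364115  130.        ]
0.2 [ 270.0267482  -563.51749328  214.32164868] [-3.14098167e+00 -3.72603330e-05  4.46775833e-01]
```

arm_command([
  [100,-80,0,5,1],
  [200,-160,0,10,1],
  [300,-240,0,18.5,1],
  [400,-320,0,18.5,1],
  [530,-430,0,18.5,1],
])

```text
t: 0.7
eef_pos: [378.4, -336.9, 214.6]
tcp_rot: [3.141, -0.0, 0.123]
ft_force: [1.0, -0.3, 0.4]
opening: 1.001
grip_force: 0.0
```

arm_command([
  [232,-364,0,0,0.6],
  [232,-364,0,0,0.6],
  [232,-364,0,0,0.6],
  [232,-364,0,0,0.6],
  [232,-364,0,0,0.6],
])

```text
t: 1.2
eef_pos: [485.8, -111.0, 214.8]
tcp_rot: [3.141, -0.0, 0.124]
ft_force: [0.4, 0.1, -0.4]
opening: 0.636
grip_force: 0.0
```

arm_command([
  [0,0,0,0,0.6],
])

```text
t: 1.3
eef_pos: [486.8, -108.4, 214.7]
tcp_rot: [-3.141, -0.001, 0.129]
ft_force: [-0.1, -0.1, 1.2]
opening: 0.609
grip_force: 0.0
```

```bash
python3 -c "
from cell import env
s=env.state();print(s['eef_pos'],s['tcp_rot'],s['joints'],s['t'])"
```

```text
[ 486.75261413 -108.38614816  214.6546853 ] [-3.14116159e+00 -5.04729838e-04  1.29406442e-01] [-3.51974324e-01  3.12096837e-01  1.86185452e+00  7.47830867e-04
  9.67393643e-01  1.08899117e+00] 1.3
```

arm_command([
  [96,-151,0,0,0.6],
  [96,-151,0,0,0.6],
  [96,-151,0,0,0.6],
  [96,-151,0,0,0.6],
  [96,-151,70,0,0.6],
])

```text
t: 1.8
eef_pos: [565.9, 51.2, 168.5]
tcp_rot: [3.14, -0.011, 0.127]
ft_force: [0.4, -0.1, -2.1]
opening: 0.598
grip_force: 0.0
```

arm_command([
  [0,0,0,0,0.6],
  [0,0,0,0,0.6],
])

```text
t: 2.0
eef_pos: [561.6, 48.1, 164.8]
tcp_rot: [-3.141, 0.002, 0.123]
ft_force: [0.5, -0.0, 0.2]
opening: 0.599
grip_force: 0.0
```

```bash
python3 - <<'E'
from h import *
out=[]
for n,o in (('top',(170,140,100,100)),('side',(215,150,120,140))):
    c=snap(n,f'pics/{n}1.png'); x,y,w,h=o
    a=cv2.resize(c['frame'][y:y+h,x:x+w,::-1],None,fx=4,fy=4,interpolation=cv2.INTER_CUBIC); out.append(cv2.copyMakeBorder(a,0,560-a.shape[0] if a.shape[0]<560 else 0,0,0,cv2.BORDER_CONSTANT))
cv2.imwrite('pics/c1.png',cv2.hconcat(out)[:, :800])
s=env.state();print(s['eef_pos'],s['tcp_rot'],s['t'])
E
```

```text
[562.46304853  47.88692501 166.29647178] [ 3.14119680e+00 -1.67099304e-03  1.22733479e-01] 2.1
```

View pics/c1.png

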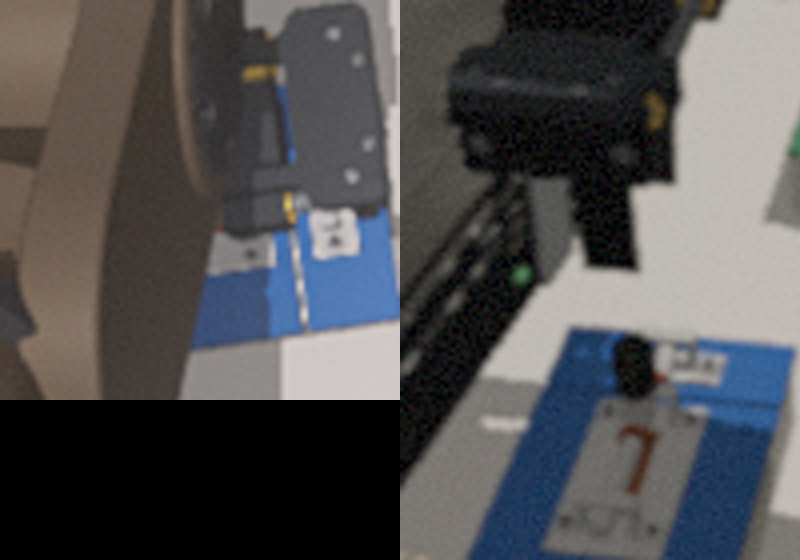

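The fingers hang over the knob. The side crop has the near finger tip at (610,268) and the knob at (633,365), and the bolt is still home. I descend with a small correction and close.

arm_command([
  [2,-5,30,0,0.6],
  [2,-5,60,0,0.6],
  [2,-5,80,0,0.6],
  [2,-5,86,0,0.6],
  [2,-5,86,0,0.6],
])

```text
t: 2.6
eef_pos: [563.7, 53.5, 79.4]
tcp_rot: [3.141, -0.001, 0.123]
ft_force: [0.3, -0.5, -0.4]
opening: 0.599
grip_force: 0.0
```

arm_command([
  [0,0,0,0,0.4],
  [0,0,0,0,0.3],
  [0,0,0,0,0.2],
  [0,0,0,0,0.1],
  [0,0,0,0,0.1],
])

```text
t: 3.1
eef_pos: [563.2, 54.7, 79.0]
tcp_rot: [-3.14, -0.0, 0.123]
ft_force: [-2.2, 30.6, 5.3]
opening: 0.24
grip_force: 15.3
```

arm_command([
  [0,-2,0,0,0.1],
  [0,-2,0,0,0.1],
  [0,-2,0,0,0.1],
])

```text
t: 3.4
eef_pos: [563.0, 56.7, 78.9]
tcp_rot: [-3.141, -0.0, 0.124]
ft_force: [-1.0, 6.4, 4.2]
opening: 0.199
grip_force: 30.0
```

arm_command([
  [0,-5,0,0,0.1],
  [0,-10,0,0,0.1],
  [0,-15,0,0,0.1],
  [0,-15,0,0,0.1],
  [0,-15,0,0,0.1],
])

```text
t: 3.9
eef_pos: [561.4, 70.0, 78.9]
tcp_rot: [3.14, -0.0, 0.124]
ft_force: [-0.4, -7.5, 5.9]
opening: 0.201
grip_force: 30.0
```

```bash
python3 - <<'E'
from h import *
c=snap('side','pics/side2.png')
cv2.imwrite('pics/c2.png',cv2.resize(c['frame'][180:330,215:335,::-1],None,fx=4,fy=4,interpolation=cv2.INTER_CUBIC))
E
```

```text
(no output)
```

View pics/c2.png

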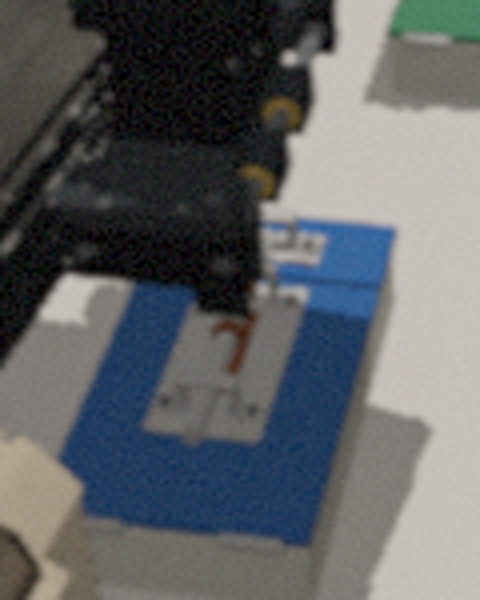

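The side view shows the bolt drawn. The rod end now pokes out past the near strap at (190,440), and the rust ring has moved to about (215,330). Now I push it home.

arm_command([
  [0,5,0,0,0.1],
  [0,10,0,0,0.1],
  [0,15,0,0,0.1],
  [0,15.5,0,0,0.1],
  [0,15.5,0,0,0.1],
])

```text
t: 4.45
eef_pos: [563.0, 56.6, 78.9]
tcp_rot: [-3.14, -0.0, 0.123]
ft_force: [-1.8, 8.9, 5.4]
opening: 0.2
grip_force: 30.0
```

arm_command([
  [0,0,0,0,0.1],
  [0,0,0,0,0.1],
])

```text
t: 4.65
eef_pos: [563.0, 56.6, 78.9]
tcp_rot: [-3.141, -0.0, 0.124]
ft_force: [-1.4, 9.1, 5.0]
opening: 0.203
grip_force: 30.0
```

arm_command([
  [0,1,0,0,0.1],
  [0,1,0,0,0.1],
])

```text
t: 4.85
eef_pos: [563.0, 56.4, 79.0]
tcp_rot: [-3.139, -0.0, 0.123]
ft_force: [-1.1, 16.2, 6.1]
opening: 0.199
grip_force: 30.0
```

The bolt is against its home stop: the force rose and it did not move. Now the second short draw and return.

arm_command([
  [0,-6,0,0,0.1],
  [0,-11,0,0,0.1],
  [0,-16.5,0,0,0.1],
  [0,-16.5,0,0,0.1],
  [0,-16.5,0,0,0.1],
])

```text
t: 5.35
eef_pos: [561.3, 70.7, 79.0]
tcp_rot: [3.141, -0.0, 0.124]
ft_force: [-0.0, -0.9, 5.6]
opening: 0.199
grip_force: 30.0
```

arm_command([
  [0,5,0,0,0.1],
  [0,10,0,0,0.1],
  [0,16,0,0,0.1],
  [0,16.5,0,0,0.1],
  [0,16.5,0,0,0.1],
])

```text
t: 5.85
eef_pos: [563.0, 56.4, 79.0]
tcp_rot: [-3.139, -0.0, 0.123]
ft_force: [-2.5, 16.3, 6.3]
opening: 0.204
grip_force: 30.0
```

arm_command([
  [0,0,0,0,0.1],
  [0,0,0,0,0.1],
])

```text
t: 6.05
eef_pos: [563.0, 56.5, 79.0]
tcp_rot: [-3.14, -0.0, 0.124]
ft_force: [-0.9, 15.6, 5.9]
opening: 0.202
grip_force: 30.0
```

Home again. Now the full draw.

arm_command([
  [0,-10,0,0,0.1],
  [0,-20,0,0,0.1],
  [0,-30,0,0,0.1],
  [0,-38,0,0,0.1],
  [0,-41.5,0,0,0.1],
])

```text
t: 6.55
eef_pos: [558.2, 94.6, 79.0]
tcp_rot: [3.139, -0.0, 0.125]
ft_force: [-0.9, -13.5, 6.7]
opening: 0.2
grip_force: 30.0
```

arm_command([
  [0,0,0,0,0.1],
  [0,0,0,0,0.1],
])

```text
t: 6.75
eef_pos: [558.2, 94.9, 78.9]
tcp_rot: [3.14, -0.0, 0.124]
ft_force: [-2.3, -6.4, 5.6]
opening: 0.203
grip_force: 30.0
```

arm_command([
  [0,-1,0,0,0.1],
  [0,-1,0,0,0.1],
  [0,-1,0,0,0.6],
  [0,-1,0,0,0.6],
  [0,-1,0,0,0.6],
])

```text
t: 7.25
eef_pos: [557.9, 96.8, 78.4]
tcp_rot: [3.142, 0.0, 0.124]
ft_force: [0.6, -1.0, -0.4]
opening: 0.397
grip_force: 0.0
```

arm_command([
  [0,0,-20,0,0.6],
  [0,0,-50,0,0.6],
  [0,0,-90,0,0.6],
  [0,0,-110,0,0.6],
  [0,0,-110,0,0.6],
])

```text
t: 7.75
eef_pos: [559.0, 97.0, 191.4]
tcp_rot: [3.141, -0.005, 0.124]
ft_force: [0.5, 0.1, -0.1]
opening: 0.6
grip_force: 0.0
```

```bash
python3 - <<'E'
from h import *
c=snap('side','pics/side3.png')
for yb in(-20,20): print(yb,proj(c,[563.2-(yb+20)*.1228,56.3+(yb+20)*.9924,94]))
cv2.imwrite('pics/c3.png',cv2.resize(c['frame'][140:330,215:375,::-1],None,fx=3,fy=3,interpolation=cv2.INTER_CUBIC))
s=env.state();print(s['eef_pos'],s['ft_force'],s['t'])
E
```

```text
-20 (np.float64(273.9250167156263), np.float64(241.57269792015293))
20 (np.float64(267.8211035609075), np.float64(257.1541033842659))
[558.1971593   96.88390814 189.45322395] [ 0.40988603  0.69221881 -0.89735971] 7.8
```

View pics/c3.png

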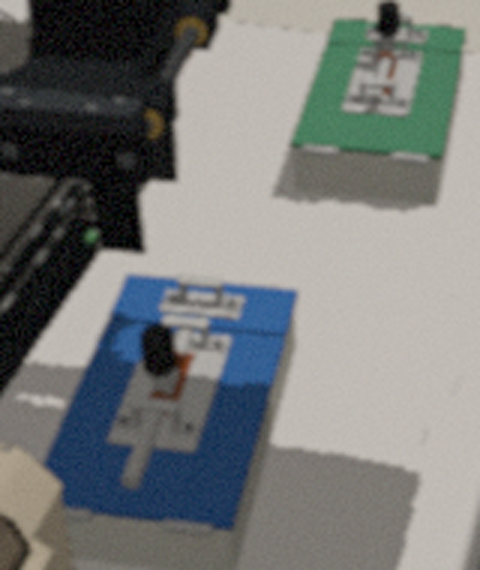

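The side view shows the blue knob at crop (158,350), which is image (267.7,256.7). The predicted fully open position is (267.8,257.2), so the bolt is fully open. The gripper is clear of it and the green bolt is still home. I'm handing in.

```bash
python3 -c "
from cell import env
print(env.job_done())"
```

```text
the job is handed in; nothing more can be done
None
```

The blue box's bolt was drawn about 14 mm and pushed fully home twice, then drawn all the way open and released; the green box's bolt was left alone, and I handed the job in about 8 s in (no verdict was returned).

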